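# Open the safety-capped dye jar

## Robot

A 7-joint arm with a two-finger parallel gripper is mounted at the origin on the work surface. World frame = base frame: x ahead of the robot, y to its left, z up, the work surface at z = 0. Lengths are in m, angles in degrees, forces in N, time in s.
With the tool pointing down it reaches from about 0.4 to 0.85 m from the base axis. Payload 4.5 kg.
Tool frame: the origin (TCP) lies midway between the tips of the shut fingers; the grasp point (between the pads) lies env.grasp_offset behind it (env.grasp_offset is the distance from the TCP to the grasp point, in m); z points along the fingers, y is the direction in which the jaws open and shut (so a half turn about z gives the same grasp; the last joint's range is limited). The gripper opens to 85 mm and grips with 20 to 120 N. Pads are 22 mm wide; open, the fingers measure 114 mm over their backs; the gripper's body (76 mm by 85 mm) begins 54 mm behind the grasp point. The pads swing forward as they close: fully open they stand 13 mm farther back than shut.
Start: joints at [69.374, 39.483, -11.15, 89.685, 9.013, 51.709, -12.324], TCP at [0.24, -0.577, 0.211] pointing down, gripper open.
Joint ranges: [-172.22, 172.22], [-26.19, 119.32], [-84.43, 86.54], [7.71, 146.69], [-57.33, 237.33], [2.42, 119.75], [-152.13, 152.13]. Speed limits (degrees/s): [147.25, 147.25, 180, 180, 180, 180, 180].

## Interface

Orientations are given as [roll, pitch, yaw] about the fixed x, y, z axes, in that order (R = Rz(yaw) Ry(pitch) Rx(roll)).
In Python, from bench import monitor, viewer, workorder, env gives the robot as it stands.
- The arm moves only by the tool drive_tool, never from a script. Its argument "steps" is a list of rows, each a list of 7 numbers: the opening, from 0 (shut) to 1 (fully open), then the shift along the tool's x, y, z in cm, then the turn, a rotation vector about the tool's x, y, z in degrees. In form: [[hand, x, y, z, wx, wy, wz], ...]. A call has 1 to 8 rows; each row is the pose to reach, as a shift and turn from the pose commanded when the call began, along the tool's axes at that moment; what a row does not reach only later rows make up. A row lasts 1/10 s, in which the tool goes at most 50 mm and 8.59 degrees, less where a joint would pass 70% of its speed; a pose out of reach is approached as far as the arm can. A call with a gripper value outside its range is refused whole. The fingers move at their own pace and stop on an object; "grip_force" is the grip in N (left out, the last holds). Time passes only in rows, so rows that repeat a pose let the fingers close. It gives the time, the measured TCP pose, the force and the opening at its end, in the units of the state.
- monitor.get_obs(): the state, without advancing time (a new reading comes with each control period).
- viewer.snapshot(name): name is "side" or "top" or "wrist"; returns the picture (400x640x3 uint8, red, green, blue); there is no depth.
- viewer.camera_model(name): a dict with "K" (3x3 intrinsics, pixels), "dist_coeffs" ([k1, k2, p1, p2, k3] as OpenCV has them; the pictures are not rectified), "world_from_camera" (4x4, takes a point from camera to world coordinates); the wrist camera has in their place "mount" (4x4, takes a point from camera to tool coordinates, whose origin is the TCP and whose axes are the flange's). Camera axes: x right, y up, looking along -z (the intrinsics and any distortion apply to the point x, -y, -z); pixel columns grow to the right and rows downward; lengths in m; the calibration is good to about 2 mm. A picture is of the moment at which its call begins: read the wrist's pose just before it. camera_model takes no time and is no camera call.
- workorder.sign_off(): hands the job in, once; it reports no verdict.
The state is a dict: "clock": time; "joints": joint angles; "qd": joint speeds; "tau": joint torques, N m; "ee_pos": TCP position; "orientation": TCP orientation; "contact_force": force on the tool from outside, world axes, zero at the start; "torque": the same for the moment, N m; "grip_width": opening from 0.0 (shut) to 1.0 (fully open).
Only numpy, scipy, OpenCV 4.12 (cv2) and the standard library are available. Lean on these libraries where they do the work, as an engineer would, in place of code of your own. Each camera call takes 0.05 s, during which the arm holds its last target. There are 200 camera calls.

## Task

Open the dye jar: squeeze in both side tabs of its orange safety cap and, keeping them squeezed, turn the cap anticlockwise until you feel it come against its stop, then lift it straight off and set it down gently in the aluminium tray, standing on its open end. Go by feel and do not force the cap: never turn it hard against the stop or tug at it while it is still locked on the neck. Leave the three dye bottles where they stand.

Things in the scene. Friction and masses are not known exactly. Their poses are not given: they have to be found in the camera images.
- cap: Orange round safety cap, 48 mm across, 36 mm high, about 70 g, on the jar's neck with about 1 mm of sideways play. Origin at the centre of its underside (open end), z up along its axis. Two black ribbed side tabs on its +x and -x sides. To open, squeeze both tabs and turn anticlockwise seen from above, against seal friction of up to about 0.1 N m, until a firm stop.
- cap_grip (a point): Point on the cap's axis, 17 mm above its underside, midway between the tabs; axes as the cap's. Tab faces: flat, 20 mm wide, from 5 to 29 mm above the underside, 62 mm apart outside to outside when out, 50 mm when in; squeeze along the cap's x. With fingertips 3 to 6 mm above the underside the cap can be put down without the fingers touching the tray.
- tab_a (a joint): How far the tab on the cap's +x side is pressed in: 0 out, 0.006 m fully in. Springs out again; about 8 N each pushes it fully in, so grip with 20 to 30 N. With both tabs in at least 5 mm the inner latch is clear; otherwise the cap turns only a little before the latch catches it.
- tab_b (a joint): The same for the tab on the cap's -x side.
- neck (a point): Point on the jar's axis, fixed to the jar, 98 mm above the table, where the cap's underside sits when closed. How far the cap turns to its stop differs each time and cannot be seen: 25 to 85 degrees. Only in the last 10 degrees before the stop is it free to lift; a sprung seal then pushes it up by up to 3 mm. The neck reaches 30 mm up into the cap: lift 40 mm before going sideways.
- jar: White dye jar with a magenta band, 82 mm in diameter, fixed in a white 120 mm square holder plate with blue corner cleats. Origin on the table under its axis, z up. Its shoulder slopes from 62 mm height at the edge to 80 mm at 21 mm radius; the neck, 28 mm in diameter, rises to 126 mm. The neck breaks if the cap is forced on it with more than about 60 N (contact forces added up).
- tray: Shallow open aluminium tray, fixed to the table, 170 mm (its x) by 200 mm (its y) outside, rim 16 mm high, wall 4 mm, floor 4 mm thick. Origin at the centre of its underside.
- bottle_yellow: Yellow squeeze bottle of dye, 44 mm in diameter, 128 mm high; origin at the centre of its underside. Bystander.
- bottle_red: Dark red squeeze bottle of dye, same size. Bystander.
- bottle_blue: Blue squeeze bottle of dye, same size. Bystander.
There are look-alikes about, which are no part of the job. There is more than one size of the jar; the job needs the smallest.

How it is judged:
By the outcome, as a careful person would: the job done as asked, in the order asked, and still so for the second after the job is handed in, with the robot touching nothing.
It also fails if it takes over 69 s, if anything falls off the work surface, if the arm or the gripper's body presses on something with over 40 N, if the wrist force passes 120 N, or if a joint passes its speed limit or range.

## Working session

There is one attempt and no reset: what is moved stays moved. The work goes in short steps, Python scripts to look and compute and a tool call to move; the robot and the scene stay as the last step left them, time stands still between calls to the robot, and variables do not carry over. Pictures are saved under pics/ and viewed, on a budget of 10 in all, crops included, one or two more only if the job needs it, and the job is handed in when it is done.

Besides the shell and the picture viewer there is one more tool, called after ">>>" as name(argument=value, ...) on one line, values as JSON. drive_tool: Moves the arm, as the interface text tells. Its arguments: {"type":"object","properties":{"steps":{"type":"array"},"grip_force":{"type":"number"}},"required":["steps"]}

```bash
mkdir -p pics; ls; python3 - <<'E'
from bench import monitor, viewer, workorder, env
import cv2
for n in("side","top","wrist"):
    im=viewer.snapshot(n); cv2.imwrite(f"pics/{n}0.png",im[:,:,::-1]); print(n,viewer.camera_model(n))
print(monitor.get_obs(), env.grasp_offset)
E
```

```text
pics
side {'K': array([[459.14031726,   0.        , 320.65748996],
       [  0.        , 459.14031726, 192.95126538],
       [  0.        ,   0.        ,   1.        ]]), 'dist_coeffs': array([-0.10598638,  0.        ,  0.        ,  0.        ,  0.        ]), 'world_from_camera': array([[-0.99705315,  0.06170636, -0.04557796,  0.45921935],
       [-0.07642758, -0.74772129,  0.65959965,  0.92231211],
       [ 0.00662188,  0.66113932,  0.75023393,  1.17470928],
       [ 0.        ,  0.        ,  0.        ,  1.        ]])}
top {'K': array([[408.95727836,   0.        , 321.43117561],
       [  0.        , 408.95727836, 197.91325396],
       [  0.        ,   0.        ,   1.        ]]), 'dist_coeffs': array([0.01244327, 0.        , 0.        , 0.        , 0.        ]), 'world_from_camera': array([[ 0.00966309,  0.99017673, -0.13948718,  0.3539605 ],
       [-0.99948339,  0.01384014,  0.02900686,  0.0158365 ],
       [ 0.03065244,  0.13913482,  0.98979893,  1.18170689],
       [ 0.        ,  0.        ,  0.        ,  1.        ]])}
wrist {'K': array([[347.50577605,   0.        , 320.76670
[... 541 characters left out ...]
e+00]])}
{'clock': 0.15, 'joints': array([ 69.37340643,  39.52311459, -11.14591938,  89.72980535,
         9.01307925,  51.70873965, -12.32429631]), 'qd': array([-0.01267388, -0.12676526,  0.01361156, -0.22454967, -0.00251255,
       -0.01905067,  0.00041846]), 'tau': array([-1.43804438e-03, -5.39937186e+01, -1.26829706e+00, -1.58717036e+01,
        9.32662486e-03,  6.49301553e-03, -2.40607892e-05]), 'ee_pos': array([ 0.23958546, -0.57670536,  0.21056428]), 'orientation': array([-1.79920364e+02,  5.78329107e-03,  2.25673208e+01]), 'contact_force': array([-0.85582523, -0.13692108, -0.37128915]), 'torque': array([ 0.0445483 , -0.00957201,  0.02256695]), 'grip_width': 1.0012727231305794} 0.0187
```

View pics/top0.png

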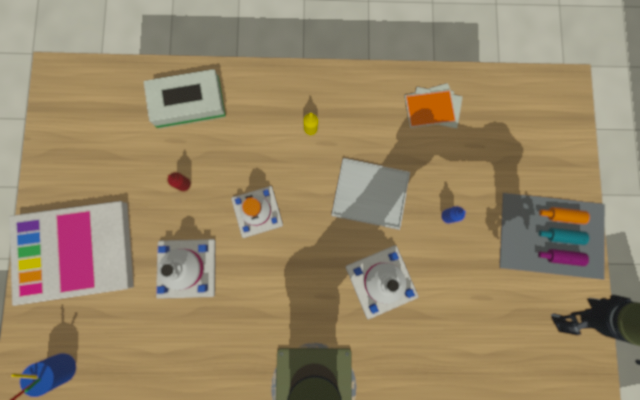

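View pics/side0.png

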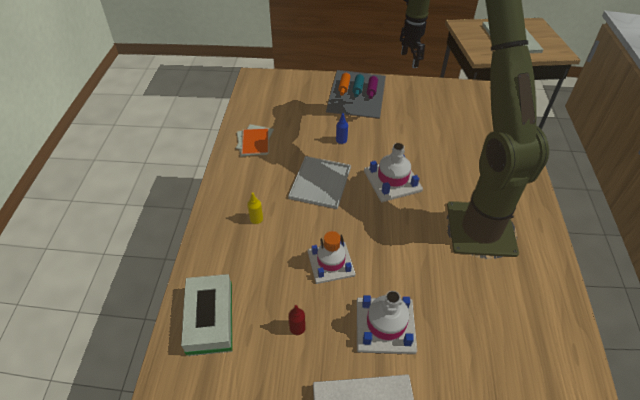

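Top view candidates for the target are the small jar with the orange cap at (252,208), larger jars without orange caps at (182,268) and (388,284), an orange sheet at (432,107) and an orange tube at (568,215). The small capped jar fits. The tray is at (371,192). The bottles are yellow (311,122), red (179,181) and blue (453,214). A close crop of both views comes next.

```bash
python3 - <<'E'
import cv2,numpy as np
t=cv2.imread("pics/top0.png");s=cv2.imread("pics/side0.png")
a=cv2.resize(t[180:242,225:290],None,fx=6,fy=6,interpolation=cv2.INTER_CUBIC)
b=cv2.resize(s[225:287,300:365],None,fx=6,fy=6,interpolation=cv2.INTER_CUBIC)
c=np.hstack([a,b])
cv2.imwrite("pics/crop1.png",c)
E
```

```text
(no output)
```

View pics/crop1.png

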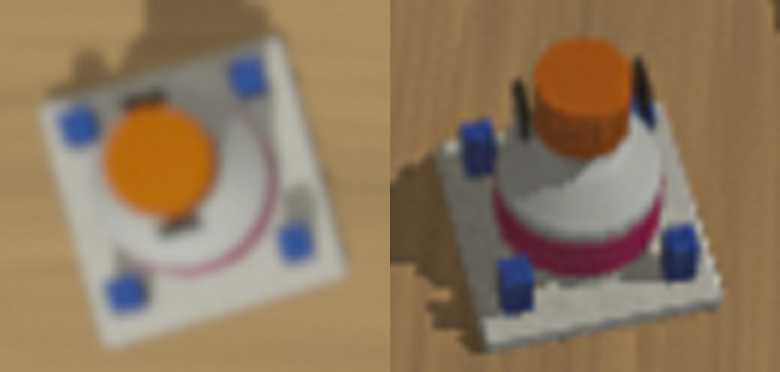

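The crop confirms the orange cap on the small jar. In the left half the cap top is at crop (160,160), with black tabs at (143,100) and (180,224). In the right half the top is at (583,83), with tabs at (521,105) and (643,90).

```bash
cat > h.py <<'E'
from bench import monitor, viewer, env
import cv2,numpy as np
from scipy.spatial.transform import Rotation as R
def T(o):
    M=np.eye(4);M[:3,:3]=R.from_euler('xyz',o['orientation'],degrees=True).as_matrix();M[:3,3]=o['ee_pos'];return M
def ray(n,uv,o=None):
    m=viewer.camera_model(n)
    W=m['world_from_camera'] if n!='wrist' else T(o)@m['mount']
    p=cv2.undistortPoints(np.array([[uv]],float),m['K'],m['dist_coeffs'])[0,0]
    return W[:3,3],W[:3,:3]@[p[0],-p[1],-1]
def onz(n,uv,z,o=None):
    c,d=ray(n,uv,o);return c+d*(z-c[2])/d[2]
def tri(rs):
    A=0;b=0
    for c,d in rs:
        d=d/np.linalg.norm(d);P=np.eye(3)-np.outer(d,d);A=A+P;b=b+P@c
    return np.linalg.solve(A,b)
E
python3 - <<'E'
from h import *
np.set_printoptions(precision=4,suppress=True)
ct=lambda u,v:(225+(u+.5)/6-.5,180+(v+.5)/6-.5)
cs=lambda u,v:(300+(u-390+.5)/6-.5,225+(v+.5)/6-.5)
print("tri",tri([ray('top',ct(160,160)),ray('side',cs(583,83))]))
print(onz('top',ct(160,160),.134),onz('side',cs(583,83),.134))
for n,f,a,b in(('top',ct,(143,100),(180,224)),('side',cs,(521,105),(643,90))):
    p=onz(n,f(*a),.127);q=onz(n,f(*b),.127);print(n,p,q,(p+q)/2,np.linalg.norm(p-q),np.degrees(np.arctan2(*(p-q)[1::-1])))
# holder corners plate (top view)
P=[onz('top',ct(*c),.01) for c in((278,38),(345,268),(108,345),(42,105))]
print(np.mean(P,0),[np.degrees(np.arctan2(*(P[i]-P[i-1])[1::-1])) for i in range(4)],[np.linalg.norm(P[i]-P[i-1]) for i in range(4)])
print("tray",np.array([onz('top',p,.016) for p in((343,157),(409,170),(402,228),(333,212))]))
for u in((311,128),(179,184),(453,218)):print(onz('top',u,.05))
E
```

```text
tri [0.4788 0.1664 0.1249]
[0.4775 0.1651 0.134 ] [0.4788 0.1729 0.134 ]
top [0.5043 0.1743 0.127 ] [0.4508 0.1566 0.127 ] [0.4775 0.1655 0.127 ] 0.05635412913554932 18.239633273027017
side [0.5068 0.1827 0.127 ] [0.4508 0.1696 0.127 ] [0.4788 0.1762 0.127 ] 0.05753752398235645 13.143167804942381
[0.4788 0.1664 0.01  ] [np.float64(-72.9685539951519), np.float64(-162.54263094590638), np.float64(108.79355397620971), np.float64(17.31876108828244)] [np.float64(0.1168549119457391), np.float64(0.11599365640358603), np.float64(0.11717286441817075), np.float64(0.11959499001546782)]
tray [[ 0.64   -0.0803  0.016 ]
 [ 0.6043 -0.2738  0.016 ]
 [ 0.4344 -0.2502  0.016 ]
 [ 0.4779 -0.0519  0.016 ]]
[0.715  0.0145 0.05  ]
[0.5469 0.3784 0.05  ]
[ 0.4618 -0.3865  0.05  ]
```

```bash
cat >> h.py <<'E'
def to(p,yaw,o=None):
    "shift (cm) and turn (deg) in tool axes from present pose to a tool-down pose"
    o=o or monitor.get_obs();M=T(o);g=R.from_euler('xyz',[180,0,yaw],degrees=True)
    d=100*M[:3,:3].T@(np.array(p)-M[:3,3]);w=(R.from_matrix(M[:3,:3]).inv()*g).as_rotvec(degrees=True)
    print(np.round(d,2),np.round(w,1))
E
python3 - <<'E'
from h import *
to((.24,-.577,.36),22.6)
to((.45,-.3,.36),50);to((.50,-.1,.36),75);to((.478,.167,.23),107)
E
```

```text
[  0.03   0.02 -14.94] [-0.1  0.  -0. ]
[ 30.05 -17.5  -14.92] [ -0.1  -0.  -27.4]
[ 42.34 -34.05 -14.9 ] [ -0.1  -0.  -52.4]
[ 50.56 -59.53  -1.87] [ -0.1  -0.1 -84.4]
```

>>> drive_tool(steps=[[1, 0, 0, -5, 0, 0, 0], [1, 0, 0, -10, 0, 0, 0], [1, 0, 0, -15, 0, 0, 0], [1, 4.3, -2.5, -15, 0, 0, -5], [1, 8.6, -5, -15, 0, 0, -10], [1, 12.9, -7.5, -15, 0, 0, -15], [1, 17.2, -10, -15, 0, 0, -20], [1, 21.5, -12.5, -15, 0, 0, -25]])

```text
clock: 0.95
ee_pos: [0.3911, -0.3774, 0.3611]
orientation: [-180.0, 0.0, 47.8]
contact_force: [-0.1, -0.6, 0.1]
grip_width: 0.999
```

```bash
python3 - <<'E'
from h import *
print(monitor.get_obs()['joints'])
to((.50,-.1,.36),75);to((.478,.167,.23),107)
E
```

```text
[ 52.16601637  24.99580725 -20.67639865  90.46174166   9.38963104
  66.27353988 -12.76702765]
[ 27.86 -10.58   0.11] [ -0.    0.  -27.2]
[ 46.15 -30.16  13.11] [ -0.    0.  -59.2]
```

>>> drive_tool(steps=[[1, 4.6, -1.8, 0, 0, 0, -5], [1, 9.3, -3.5, 0, 0, 0, -9], [1, 14, -5.3, 0, 0, 0, -14], [1, 18.6, -7, 0, 0, 0, -18], [1, 23, -8.8, 0, 0, 0, -23], [1, 27.9, -10.6, 0, 0, 0, -27], [1, 31, -14, 0, 0, 0, -32], [1, 34, -17.5, 0, 0, 0, -37]])

```text
clock: 1.75
ee_pos: [0.4907, -0.0079, 0.3609]
orientation: [-180.0, -0.0, 84.8]
contact_force: [1.0, 0.4, -0.1]
grip_width: 0.999
```

```bash
python3 - <<'E'
from h import *
print(monitor.get_obs()['joints'])
to((.478,.167,.24),107)
E
```

```text
[ 19.27033148  21.87058901 -34.93306941  98.13849572  13.65445389
  64.29557873 -24.89008853]
[17.29 -2.84 12.1 ] [ -0.   -0.  -22.2]
```

>>> drive_tool(steps=[[1, 4.5, -0.7, 0, 0, 0, -5], [1, 9, -1.4, 1, 0, 0, -10], [1, 13.2, -2.1, 3, 0, 0, -15], [1, 16.3, -2.8, 6, 0, 0, -20], [1, 17.3, -2.8, 10, 0, 0, -22], [1, 17.3, -2.8, 12, 0, 0, -22], [1, 17.3, -2.8, 12, 0, 0, -22], [1, 17.3, -2.8, 12, 0, 0, -22]])

```text
clock: 2.55
ee_pos: [0.4794, 0.1645, 0.2415]
orientation: [-180.0, 0.0, 106.5]
contact_force: [0.2, 1.0, 0.5]
grip_width: 0.998
```

```bash
python3 - <<'E'
from h import *
o=monitor.get_obs();print(o['joints'],o['ee_pos'],o['orientation'])
np.save('o1.npy',o,allow_pickle=True)
im=viewer.snapshot('wrist')[:,:,::-1];cv2.imwrite('pics/w1.png',im)
E
```

```text
[ -0.2947668   31.78828232 -37.81561355 106.79081337  24.97135687
  49.92238189 -33.86100614] [0.47939019 0.16453762 0.24148289] [-1.79991885e+02  5.51958898e-03  1.06539998e+02]
```

View pics/w1.png

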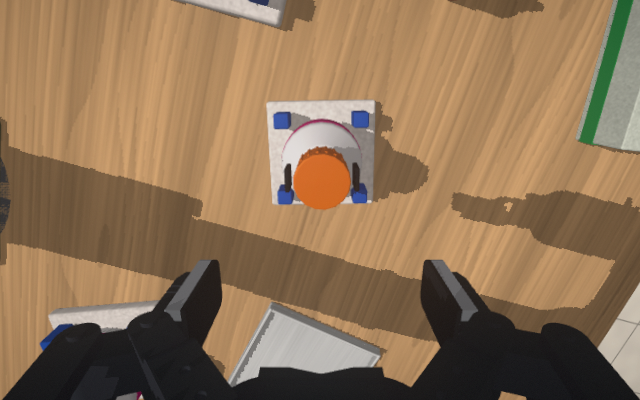

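Wrist view: the cap top disc is centred at about (322,181), the tabs are at (288,177) and (357,177), and the tray is at lower centre. The cap is level with the jaws.

```bash
python3 - <<'E'
from h import *
np.set_printoptions(precision=4,suppress=True)
o=np.load('o1.npy',allow_pickle=True).item()
im=cv2.imread('pics/w1.png');h=cv2.cvtColor(im,cv2.COLOR_BGR2HSV)
m=cv2.inRange(h,(5,200,185),(20,255,255));m[:140]=0;m[220:]=0;m[:,:280]=0;m[:,365:]=0
ys,xs=np.where(m);print("orange",xs.min(),xs.max(),ys.min(),ys.max(),xs.mean(),ys.mean())
cc=((xs.min()+xs.max())/2,(ys.min()+ys.max())/2)
print("cap",onz('wrist',(xs.mean(),ys.mean()),.134,o),np.diff([onz('wrist',(u,181),.134,o) for u in(xs.min(),xs.max()+1)],axis=0))
d=(im.max(2)<60).astype(np.uint8);d[:150]=0;d[205:]=0;d[:,:270]=0;d[:,375:]=0
n,l,st,ce=cv2.connectedComponentsWithStats(d)
print(st,ce)
P=[onz('wrist',c,.010,o) for c in((267,102),(375,100),(373,205),(273,204))]
print('plate',np.mean(P,0));[print(np.linalg.norm(P[i]-P[i-1]),np.degrees(np.arctan2(*(P[i]-P[i-1])[1::-1]))) for i in range(4)]
E
python3 -c "
import cv2
im=cv2.imread('pics/w1.png')[95:215,262:382]
cv2.imwrite('pics/w1c.png',cv2.resize(im,None,fx=5,fy=5,interpolation=cv2.INTER_CUBIC))"
```

```text
orange 294 349 154 208 321.758886509636 181.772591006424
cap [0.4785 0.17   0.134 ] [[0.043  0.0128 0.    ]]
[[     0      0    640    400 255709]
 [   353    163      6     28    154]
 [   285    165      6     27    137]] [[319.4953 199.5253]
 [355.539  176.5519]
 [287.7518 178.0584]]
plate [0.4795 0.1684 0.01  ]
0.11818028933625042 107.4536247039726
0.11837928068925076 17.59889871518518
0.12156854527278045 -71.94448369280641
0.11969562276130923 -164.02153809721722
```

View pics/w1c.png

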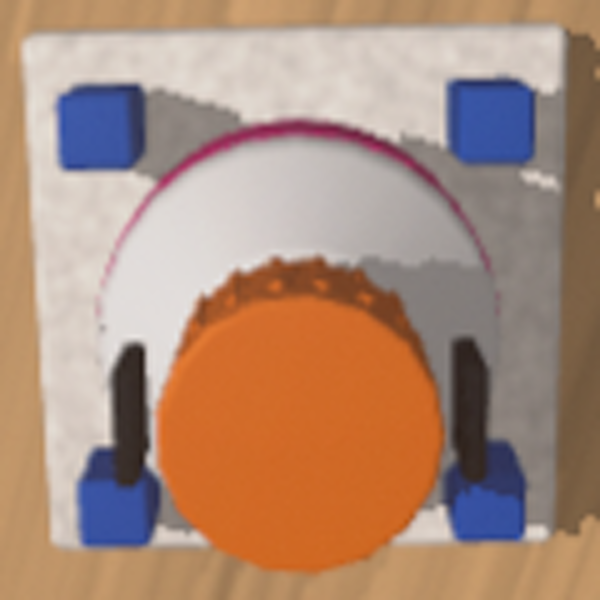

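```bash
python3 - <<'E'
from h import *
to((.4785,.168,.0967),107.3)
E
```

```text
[ 0.35 -0.08 14.55] [ 0.1 -0.  -0.8]
```

>>> drive_tool(steps=[[1, 0.1, 0, 3, 0, 0, -0.8], [1, 0.2, -0.1, 6, 0, 0, -0.8], [1, 0.3, -0.1, 9, 0, 0, -0.8], [1, 0.3, -0.1, 11, 0, 0, -0.8], [1, 0.3, -0.1, 11, 0, 0, -0.8], [1, 0.3, -0.1, 11, 0, 0, -0.8]])

```text
clock: 3.2
ee_pos: [0.4786, 0.1676, 0.1325]
orientation: [179.9, -0.0, 107.3]
contact_force: [-0.1, 0.4, 1.2]
grip_width: 0.999
```

```bash
python3 - <<'E'
from h import *
o=monitor.get_obs();print(o['ee_pos'],o['contact_force'],o['joints'])
to((.4785,.168,.0967),107.3)
E
```

```text
[0.47855045 0.16756371 0.1325183 ] [-0.1488161   0.40105665  1.16091794] [ -5.7637507   40.28370932 -30.60582076 113.80944149  34.97345143
  35.09902374 -42.46708808]
[ 0.04 -0.    3.58] [ 0.1 -0.   0. ]
```

>>> drive_tool(steps=[[1, 0, 0, 2, 0, 0, 0], [1, 0, 0, 3.2, 0, 0, 0], [1, 0, 0, 3.6, 0, 0, 0], [1, 0, 0, 3.6, 0, 0, 0], [1, 0, 0, 3.6, 0, 0, 0]])

```text
clock: 3.7
ee_pos: [0.4778, 0.1675, 0.0958]
orientation: [179.9, -0.0, 107.4]
contact_force: [0.4, -0.4, 0.7]
grip_width: 0.999
```

```bash
python3 - <<'E'
from h import *
o=monitor.get_obs();print(o['ee_pos'],o['contact_force'],o['joints'])
im=viewer.snapshot('wrist')[:,:,::-1];cv2.imwrite('pics/w2.png',im)
E
```

```text
[0.47783059 0.16751994 0.09583707] [ 0.40728932 -0.43438902  0.72728592] [ -8.0318619   43.45147069 -27.1166049  115.40842135  38.65486518
  30.13507022 -45.71722465]
```

View pics/w2.png

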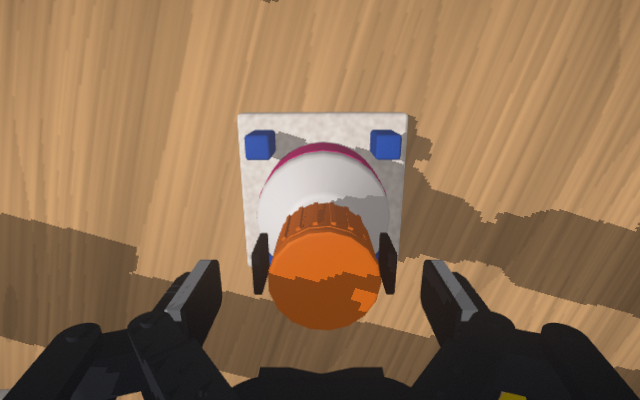

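The cap is between the open fingers: disc centre at about (325,280), finger faces at 219 and 422, so the cap sits about 2 mm off towards tool +y.

```bash
python3 - <<'E'
from h import *
o=monitor.get_obs();im=cv2.imread('pics/w2.png')
h=cv2.cvtColor(im,cv2.COLOR_BGR2HSV);m=cv2.inRange(h,(5,180,110),(20,255,255))
for r in (270,280,290,300):
    x=np.where(m[r,230:420])[0]+230;print(r,x.min(),x.max())
c=onz('wrist',(325,280),.134,o);print(c, T(o)[:3,:3].T@(c-o['ee_pos']))
for u in((253,265),(397,265)):print(T(o)[:3,:3].T@(onz('wrist',u,.125,o)-o['ee_pos']))
E
```

```text
270 268 378
280 269 380
290 269 378
300 274 375
[0.47834401 0.17165012 0.134     ] [ 0.00380053  0.00172468 -0.03813582]
[ 0.00562542 -0.02903199 -0.02917545]
[ 0.00562301  0.03268588 -0.02909545]
```

>>> drive_tool(steps=[[1, 0.2, 0.17, -0.1, 0, 0, 0], [1, 0.2, 0.17, -0.1, 0, 0, 0], [0.75, 0.2, 0.17, -0.1, 0, 0, 0], [0.6, 0.2, 0.17, -0.1, 0, 0, 0], [0.4, 0.2, 0.17, -0.1, 0, 0, 0], [0.4, 0.2, 0.17, -0.1, 0, 0, 0], [0.4, 0.2, 0.17, -0.1, 0, 0, 0], [0.4, 0.2, 0.17, -0.1, 0, 0, 0]], grip_force=28)

```text
clock: 4.55
ee_pos: [0.4787, 0.1698, 0.0972]
orientation: [179.9, 0.0, 107.4]
contact_force: [-1.6, -1.0, 10.8]
grip_width: 0.566
```

```bash
python3 - <<'E'
from h import *
o=monitor.get_obs();print(o['ee_pos'],o['contact_force'],o['torque'],o['grip_width']*85,T(o)[:3,:3].T@o['contact_force'])
im=viewer.snapshot('wrist')[:,:,::-1];cv2.imwrite('pics/w3.png',im)
E
```

```text
[0.47865603 0.16978778 0.09723837] [-1.57138669 -0.96249499 10.77343103] [-0.27727047  0.38678777  0.00492612] 48.10588054829191 [ -0.45520048  -1.77385417 -10.77537483]
```

View pics/w3.png

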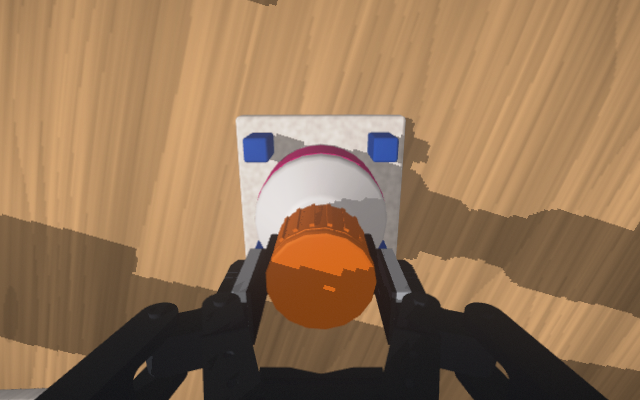

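The grip is on the tabs with the cap centred between the pads (disc centre about (322,281), pads at 266 and 377). The opening is about 48 mm, so the tabs are in. There is 10.8 N of downward push from the closing swing, so I'll ease that and start a small turn.

```bash
cat > f.py <<'E'
from h import *
o=monitor.get_obs();r=lambda v,n=2:np.round(v,n)
print('yaw',r(o['orientation'],1),'p',r(o['ee_pos'],4),'F',r(o['contact_force'],1),'M',r(o['torque'],3),'w',r(o['grip_width']*85),'q7',r(o['joints'][6],1),'qd',r(np.abs(o['qd']).max(),1),'t',r(o['clock']))
E
echo
```

>>> drive_tool(steps=[[0.4, 0, 0, -0.05, 0, 0, 0], [0.4, 0, 0, -0.1, 0, 0, 0], [0.4, 0, 0, -0.1, 0, 0, 0], [0.4, 0, 0, -0.1, 0, 0, 0]])

```text
clock: 5.0
ee_pos: [0.4786, 0.1698, 0.0978]
orientation: [180.0, 0.0, 107.4]
contact_force: [-1.0, 0.0, 6.4]
grip_width: 0.562
```

```bash
python3 f.py
```

```text
yaw [180.    0.  107.4] p [0.4786 0.1698 0.0978] F [-1.   0.   6.4] M [-0.16   0.191  0.001] w 47.8 q7 -45.6 qd 0.1 t 5.0
```

>>> drive_tool(steps=[[0.4, 0, 0, 0, 0, 0, -2], [0.4, 0, 0, 0, 0, 0, -4], [0.4, 0, 0, 0, 0, 0, -6], [0.4, 0, 0, 0, 0, 0, -6], [0.4, 0, 0, 0, 0, 0, -6]])

```text
clock: 5.5
ee_pos: [0.4787, 0.1699, 0.0978]
orientation: [179.9, 0.0, 113.4]
contact_force: [-0.8, -0.4, 6.4]
grip_width: 0.56
```

```bash
python3 f.py
```

```text
yaw [179.9   0.  113.4] p [0.4787 0.1699 0.0978] F [-0.8 -0.4  6.4] M [-0.083  0.152  0.023] w 47.58 q7 -41.2 qd 0.1 t 5.5
```

>>> drive_tool(steps=[[0.4, 0, 0, 0, 0, 0, -2], [0.4, 0, 0, 0, 0, 0, -4], [0.4, 0, 0, 0, 0, 0, -6], [0.4, 0, 0, 0, 0, 0, -8], [0.4, 0, 0, 0, 0, 0, -10], [0.4, 0, 0, 0, 0, 0, -12]])

```text
clock: 6.1
ee_pos: [0.4788, 0.17, 0.0979]
orientation: [179.9, 0.0, 125.4]
contact_force: [-0.3, -0.9, 7.0]
grip_width: 0.566
```

```bash
python3 f.py
```

```text
yaw [179.9   0.  125.4] p [0.4788 0.17   0.0979] F [-0.3 -0.9  7. ] M [-0.086  0.092 -0.027] w 48.1 q7 -32.2 qd 15.0 t 6.1
```

>>> drive_tool(steps=[[0.4, 0, 0, 0, 0, 0, -1], [0.4, 0, 0, 0, 0, 0, -2], [0.4, 0, 0, 0, 0, 0, -3], [0.4, 0, 0, 0, 0, 0, -4]])

```text
clock: 6.5
ee_pos: [0.4788, 0.1701, 0.0979]
orientation: [179.9, 0.0, 129.4]
contact_force: [-0.8, 0.3, 6.9]
grip_width: 0.562
```

```bash
python3 f.py
```

```text
yaw [179.9   0.  129.4] p [0.4788 0.1701 0.0979] F [-0.8  0.3  6.9] M [-0.069  0.19  -0.024] w 47.81 q7 -29.2 qd 7.5 t 6.5
```

>>> drive_tool(steps=[[0.4, 0, 0, 0, 0, 0, -1], [0.4, 0, 0, 0, 0, 0, -2], [0.4, 0, 0, 0, 0, 0, -3]])

```text
clock: 6.8
ee_pos: [0.4789, 0.1701, 0.0979]
orientation: [179.9, 0.0, 132.4]
contact_force: [0.1, -0.1, 6.0]
grip_width: 0.564
```

```bash
python3 f.py
```

```text
yaw [179.9   0.  132.4] p [0.4789 0.1701 0.0979] F [ 0.1 -0.1  6. ] M [-0.042  0.164 -0.112] w 47.94 q7 -26.9 qd 7.6 t 6.8
```

>>> drive_tool(steps=[[0.4, 0, 0, 0, 0, 0, -1], [0.4, 0, 0, 0, 0, 0, -2], [0.4, 0, 0, 0, 0, 0, -3]])

```text
clock: 7.1
ee_pos: [0.4788, 0.1701, 0.0979]
orientation: [179.9, 0.0, 135.4]
contact_force: [-1.4, -0.6, 7.0]
grip_width: 0.561
```

```bash
python3 f.py
```

```text
yaw [179.9   0.  135.4] p [0.4788 0.1701 0.0979] F [-1.4 -0.6  7. ] M [-0.04   0.16  -0.024] w 47.68 q7 -24.6 qd 7.7 t 7.1
```

>>> drive_tool(steps=[[0.4, 0, 0, 0, 0, 0, -1], [0.4, 0, 0, 0, 0, 0, -2], [0.4, 0, 0, 0, 0, 0, -3]])

```text
clock: 7.4
ee_pos: [0.4786, 0.1697, 0.0978]
orientation: [180.0, 0.0, 138.4]
contact_force: [-1.0, -0.6, 6.9]
grip_width: 0.565
```

```bash
python3 f.py
```

```text
yaw [180.    0.  138.4] p [0.4786 0.1697 0.0978] F [-1.  -0.6  6.9] M [-0.276  0.218 -0.086] w 48.02 q7 -22.3 qd 7.7 t 7.4
```

>>> drive_tool(steps=[[0.4, 0, 0, 0, 0, 0, -1], [0.4, 0, 0, 0, 0, 0, -2], [0.4, 0, 0, 0, 0, 0, -3]])

```text
clock: 7.7
ee_pos: [0.4784, 0.1693, 0.0978]
orientation: [-180.0, 0.1, 141.3]
contact_force: [-1.8, -1.4, 7.2]
grip_width: 0.565
```

```bash
python3 f.py
```

```text
yaw [-1.800e+02  1.000e-01  1.413e+02] p [0.4784 0.1693 0.0978] F [-1.8 -1.4  7.2] M [-0.3    0.316 -0.319] w 47.99 q7 -19.9 qd 7.7 t 7.7
```

>>> drive_tool(steps=[[0.4, 0, 0, 0, 0, 0, 0], [0.4, 0, 0, 0, 0, 0, 0]])

```text
clock: 7.9
ee_pos: [0.4784, 0.1692, 0.0978]
orientation: [-180.0, 0.0, 141.3]
contact_force: [-1.5, -1.9, 7.5]
grip_width: 0.563
```

```bash
python3 f.py
```

```text
yaw [-180.     0.   141.3] p [0.4784 0.1692 0.0978] F [-1.5 -1.9  7.5] M [-0.292  0.34  -0.265] w 47.81 q7 -20.0 qd 0.1 t 7.9
```

>>> drive_tool(steps=[[0.4, 0, 0, 0, 0, 0, -0.5], [0.4, 0, 0, 0, 0, 0, -1], [0.4, 0, 0, 0, 0, 0, -1]])

```text
clock: 8.2
ee_pos: [0.4784, 0.1692, 0.0978]
orientation: [-180.0, 0.0, 142.3]
contact_force: [-1.5, -2.1, 7.6]
grip_width: 0.561
```

```bash
python3 f.py
```

```text
yaw [-180.     0.   142.3] p [0.4784 0.1692 0.0978] F [-1.5 -2.1  7.6] M [-0.281  0.297 -0.356] w 47.65 q7 -19.2 qd 0.2 t 8.2
```

The moment about z climbs by about 0.1 N m per degree and holds, well above seal friction, so this is the stop at about 34°. I'll ease off a degree and lift gently, watching Fz.

>>> drive_tool(steps=[[0.4, 0, 0, 0, 0, 0, 1], [0.4, 0, 0, -0.05, 0, 0, 1.5], [0.4, 0, 0, -0.1, 0, 0, 1.5], [0.4, 0, 0, -0.12, 0, 0, 1.5], [0.4, 0, 0, -0.12, 0, 0, 1.5]])

```text
clock: 8.7
ee_pos: [0.4784, 0.1692, 0.0983]
orientation: [-180.0, 0.0, 140.8]
contact_force: [-0.6, -1.4, 3.1]
grip_width: 0.566
```

```bash
python3 f.py
```

```text
yaw [-180.     0.   140.8] p [0.4784 0.1692 0.0983] F [-0.6 -1.4  3.1] M [-0.3    0.119 -0.215] w 48.09 q7 -20.2 qd 0.1 t 8.7
```

>>> drive_tool(steps=[[0.4, 0, 0, -0.05, 0, 0, 0], [0.4, 0, 0, -0.1, 0, 0, 0], [0.4, 0, 0, -0.12, 0, 0, 0], [0.4, 0, 0, -0.12, 0, 0, 0]])

```text
clock: 9.1
ee_pos: [0.4784, 0.1693, 0.0995]
orientation: [-180.0, 0.0, 140.9]
contact_force: [-0.3, -2.0, -0.3]
grip_width: 0.559
```

```bash
python3 f.py
```

```text
yaw [-180.     0.   140.9] p [0.4784 0.1693 0.0995] F [-0.3 -2.  -0.3] M [-0.423  0.021 -0.151] w 47.54 q7 -20.1 qd 0.1 t 9.1
```

>>> drive_tool(steps=[[0.4, 0, 0, -0.05, 0, 0, 0], [0.4, 0, 0, -0.1, 0, 0, 0], [0.4, 0, 0, -0.15, 0, 0, 0], [0.4, 0, 0, -0.15, 0, 0, 0]])

```text
clock: 9.5
ee_pos: [0.4784, 0.1693, 0.1011]
orientation: [-180.0, 0.0, 140.8]
contact_force: [0.4, -3.2, -0.6]
grip_width: 0.561
```

```bash
python3 f.py
```

```text
yaw [-180.     0.   140.8] p [0.4784 0.1693 0.1011] F [ 0.4 -3.2 -0.6] M [-0.573 -0.029 -0.169] w 47.67 q7 -19.9 qd 0.1 t 9.5
```

>>> drive_tool(steps=[[0.4, -0.03, -0.04, -0.1, 0, 0, 0.5], [0.4, -0.03, -0.04, -0.3, 0, 0, 1], [0.4, -0.03, -0.04, -0.5, 0, 0, 1], [0.4, -0.03, -0.04, -0.7, 0, 0, 1], [0.4, -0.03, -0.04, -0.7, 0, 0, 1]])

```text
clock: 10.0
ee_pos: [0.4788, 0.1703, 0.1087]
orientation: [179.9, -0.0, 139.9]
contact_force: [-0.5, -0.6, -0.8]
grip_width: 0.563
```

```bash
python3 f.py
```

```text
yaw [179.9  -0.  139.9] p [0.4788 0.1703 0.1087] F [-0.5 -0.6 -0.8] M [-0.    -0.009  0.027] w 47.88 q7 -19.9 qd 0.3 t 10.0
```

>>> drive_tool(steps=[[0.4, 0, 0, -2, 0, 0, 0], [0.4, 0, 0, -4, 0, 0, 0], [0.4, 0, 0, -7, 0, 0, 0], [0.4, 0, 0, -10, 0, 0, 0], [0.4, 0, 0, -13, 0, 0, 0], [0.4, 0, 0, -13, 0, 0, 0], [0.4, 0, 0, -13, 0, 0, 0]])

```text
clock: 10.7
ee_pos: [0.4786, 0.1694, 0.2384]
orientation: [179.9, 0.0, 139.9]
contact_force: [0.1, -0.1, -0.9]
grip_width: 0.561
```

```bash
python3 - <<'E'
from f import *
to((.54,-.163,.24),115)
s=viewer.snapshot('side')[:,:,::-1]
cv2.imwrite('pics/s2.png',np.hstack([cv2.resize(s[140:300,260:420],None,fx=2.5,fy=2.5),viewer.snapshot('wrist')[:,120:520,::-1]]))
E
```

```text
yaw [179.9   0.  139.9] p [0.4786 0.1694 0.2384] F [ 0.1 -0.1 -0.9] M [ 0.092 -0.049 -0.005] w 47.64 q7 -7.9 qd 1.7 t 10.7
[-26.12 -21.46  -0.16] [ 0.1  0.  24.9]
```

View pics/s2.png

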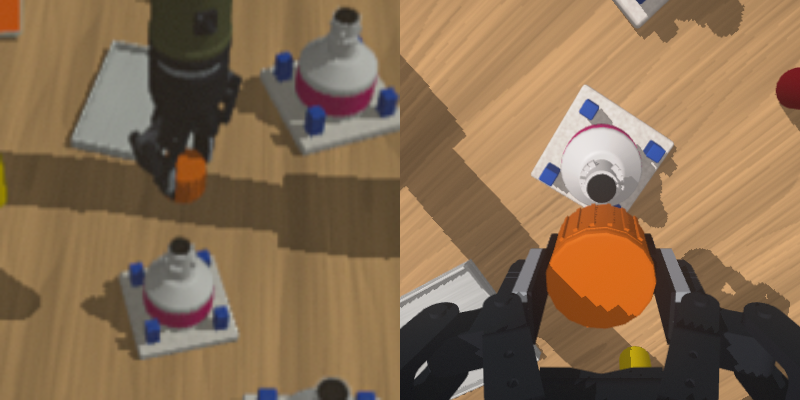

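The cap is off and held upright; the neck is bare at crop pixel (600,188) in the wrist view. On to the tray.

>>> drive_tool(steps=[[0.4, -3, -2.5, -1, 0, 0, 3], [0.4, -6.3, -5.2, -1, 0, 0, 6], [0.4, -9.6, -7.9, -1, 0, 0, 9], [0.4, -12.9, -10.6, -1, 0, 0, 12], [0.4, -16.2, -13.3, -1, 0, 0, 15], [0.4, -19.5, -16, -1, 0, 0, 18], [0.4, -22.8, -18.7, -1, 0, 0, 21], [0.4, -25, -20.5, -1, 0, 0, 25]])

```text
clock: 11.6
ee_pos: [0.5365, -0.1528, 0.2462]
orientation: [-179.8, -0.0, 114.5]
contact_force: [0.4, -0.1, -1.1]
grip_width: 0.556
```

>>> drive_tool(steps=[[0.4, 0, 0, 1, 0, 0, 0], [0.4, 0, 0, 3, 0, 0, 0], [0.4, 0, 0, 4, 0, 0, 0], [0.4, 0, 0, 4, 0, 0, 0], [0.4, 0, 0, 4, 0, 0, 0]])

```text
clock: 12.1
ee_pos: [0.5374, -0.1479, 0.2079]
orientation: [-180.0, -0.0, 115.0]
contact_force: [0.1, -0.4, 0.1]
grip_width: 0.558
```

```bash
python3 - <<'E'
from f import *
to((.54,-.163,.05),115);to((.54,-.163,.02),115)
im=viewer.snapshot('wrist')[:,:,::-1];cv2.imwrite('pics/w4.png',im)
E
```

```text
yaw [-180.   -0.  115.] p [ 0.5374 -0.1479  0.2079] F [ 0.1 -0.4  0.1] M [ 0.013 -0.001 -0.005] w 47.41 q7 5.6 qd 0.9 t 12.1
[-1.49 -0.39 15.79] [-0. -0. -0.]
[-1.5  -0.39 18.79] [-0. -0. -0.]
```

View pics/w4.png

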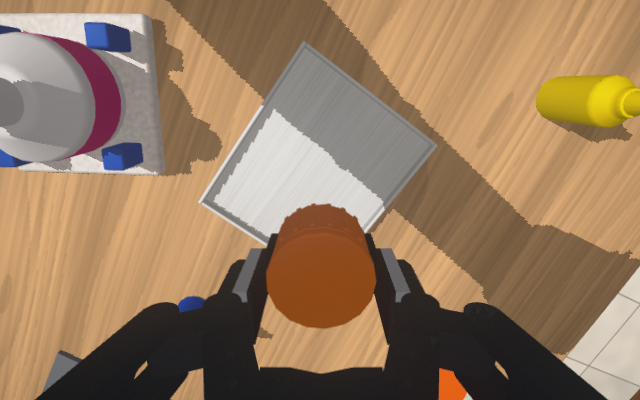

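```bash
python3 - <<'E'
from h import *
np.set_printoptions(precision=4,suppress=True)
o=monitor.get_obs()
P=[onz('wrist',u,.016,o) for u in((305,42),(436,146),(200,203))];print(P,(P[1]+P[2])/2,[np.linalg.norm(P[i]-P[i-1]) for i in range(3)])
print(onz('wrist',(602,98),.1,o))
E
```

```text
[array([ 0.4741, -0.0462,  0.016 ]), array([ 0.6365, -0.0793,  0.016 ]), array([ 0.4369, -0.2404,  0.016 ])] [ 0.5367 -0.1599  0.016 ] [np.float64(0.19774082369743937), np.float64(0.16574652493237282), np.float64(0.25651995001771943)]
[0.704  0.0094 0.1   ]
```

The tray corners seen from the wrist give its centre at (0.537,-0.160), which agrees with the top view. Descending.

>>> drive_tool(steps=[[0.4, -1.3, -0.3, 3, 0, 0, 0], [0.4, -1.3, -0.3, 7, 0, 0, 0], [0.4, -1.3, -0.3, 11, 0, 0, 0], [0.4, -1.3, -0.3, 14.5, 0, 0, 0], [0.4, -1.3, -0.3, 17, 0, 0, 0], [0.4, -1.3, -0.3, 18.3, 0, 0, 0], [0.4, -1.3, -0.3, 18.8, 0, 0, 0], [0.4, -1.3, -0.3, 18.8, 0, 0, 0]])

```text
clock: 12.95
ee_pos: [0.5408, -0.1617, 0.0206]
orientation: [179.9, 0.0, 114.9]
contact_force: [-0.7, 0.9, 0.4]
grip_width: 0.557
```

>>> drive_tool(steps=[[0.4, 0, 0, 0.3, 0, 0, 0], [0.4, 0, 0, 0.6, 0, 0, 0], [0.4, 0, 0, 0.9, 0, 0, 0], [0.4, 0, 0, 1.1, 0, 0, 0], [0.4, 0, 0, 1.1, 0, 0, 0], [0.4, 0, 0, 1.1, 0, 0, 0]])

```text
clock: 13.55
ee_pos: [0.5401, -0.1618, 0.0091]
orientation: [-180.0, 0.0, 114.9]
contact_force: [0.1, 0.7, -0.1]
grip_width: 0.56
```

```bash
python3 f.py
```

```text
yaw [-180.     0.   114.9] p [ 0.5401 -0.1618  0.0091] F [ 0.1  0.7 -0.1] M [-0.044 -0.003  0.   ] w 47.64 q7 -7.0 qd 0.1 t 13.55
```

>>> drive_tool(steps=[[0.4, 0, 0, 0.1, 0, 0, 0], [0.4, 0, 0, 0.2, 0, 0, 0], [0.4, 0, 0, 0.3, 0, 0, 0], [0.4, 0, 0, 0.4, 0, 0, 0], [0.4, 0, 0, 0.4, 0, 0, 0]])

```text
clock: 14.05
ee_pos: [0.5401, -0.1618, 0.0052]
orientation: [-180.0, 0.0, 114.9]
contact_force: [-0.6, -0.0, 0.9]
grip_width: 0.56
```

>>> drive_tool(steps=[[0.4, 0, 0, 0.05, 0, 0, 0], [0.4, 0, 0, 0.1, 0, 0, 0], [0.4, 0, 0, 0.1, 0, 0, 0], [0.4, 0, 0, 0.1, 0, 0, 0]])

```text
clock: 14.45
ee_pos: [0.5402, -0.1618, 0.0051]
orientation: [180.0, 0.0, 114.9]
contact_force: [-1.4, -0.0, 9.8]
grip_width: 0.556
```

>>> drive_tool(steps=[[0.4, 0, 0, -0.05, 0, 0, 0], [0.4, 0, 0, -0.08, 0, 0, 0], [0.4, 0, 0, -0.08, 0, 0, 0]])

```text
clock: 14.75
ee_pos: [0.5402, -0.1618, 0.0051]
orientation: [180.0, 0.0, 114.9]
contact_force: [-1.9, -0.4, 5.1]
grip_width: 0.557
```

>>> drive_tool(steps=[[0.6, 0, 0, 0, 0, 0, 0], [0.63, 0, 0, 0, 0, 0, 0], [0.66, 0, 0, 0, 0, 0, 0], [0.7, 0, 0, 0, 0, 0, 0], [0.75, 0, 0, 0, 0, 0, 0], [0.85, 0, 0, 0, 0, 0, 0], [1, 0, 0, 0, 0, 0, 0], [1, 0, 0, 0, 0, 0, 0]])

```text
clock: 15.55
ee_pos: [0.5402, -0.1618, 0.005]
orientation: [180.0, 0.0, 114.9]
contact_force: [0.3, 0.4, -0.3]
grip_width: 1.0
```

```bash
python3 - <<'E'
from f import *
im=viewer.snapshot('wrist')[:,:,::-1];cv2.imwrite('pics/w5.png',im)
E
```

```text
yaw [180.    0.  114.9] p [ 0.5402 -0.1618  0.005 ] F [ 0.3  0.4 -0.3] M [-0.011  0.006 -0.006] w 84.99 q7 -7.3 qd 0.1 t 15.55
```

View pics/w5.png

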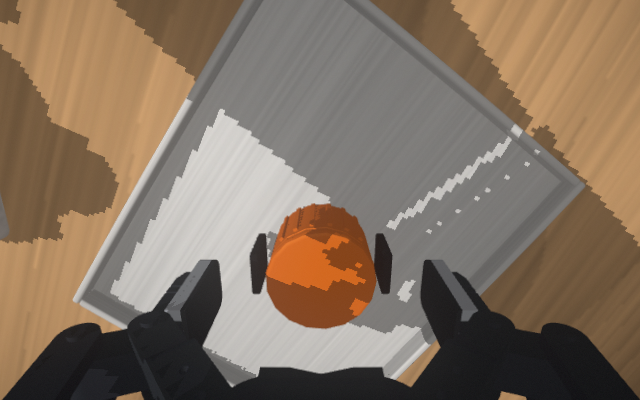

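The cap stands in the tray with its disc centred at about (321,281), tabs sprung out at 258 and 384, and the fingers clear on both sides. Withdrawing straight up.

>>> drive_tool(steps=[[1, 0, 0, -1, 0, 0, 0], [1, 0, 0, -3, 0, 0, 0], [1, 0, 0, -6, 0, 0, 0], [1, 0, 0, -10, 0, 0, 0], [1, 0, 0, -14, 0, 0, 0], [1, 0, 0, -18, 0, 0, 0], [1, 0, 0, -20, 0, 0, 0], [1, 0, 0, -20, 0, 0, 0]])

```text
clock: 16.4
ee_pos: [0.5422, -0.1617, 0.2089]
orientation: [179.7, 0.2, 114.9]
contact_force: [0.6, 0.0, 0.2]
grip_width: 1.0
```

```bash
python3 - <<'E'
from f import *
im=viewer.snapshot('side')[:,:,::-1];cv2.imwrite('pics/s3.png',np.hstack([im[90:350,170:430],cv2.resize(viewer.snapshot('wrist')[:,:,::-1],(416,260))]))
E
```

```text
yaw [179.7   0.2 114.9] p [ 0.5422 -0.1617  0.2089] F [0.6 0.  0.2] M [ 0.048 -0.039  0.01 ] w 85.04 q7 6.7 qd 3.3 t 16.4
```

View pics/s3.png

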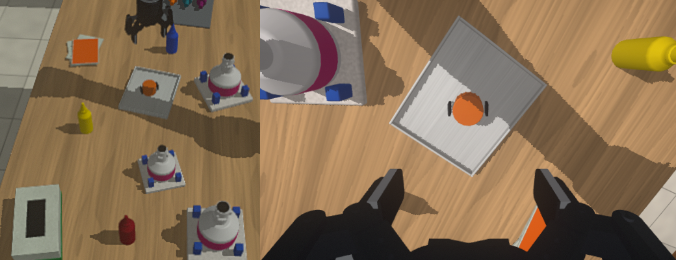

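The cap stands upright in the tray (side crop (149,88), wrist crop (468,108)). The jar is open at (161,160), and all three bottles stand where they were. Handing in.

```bash
python3 -c "
from bench import workorder
print(workorder.sign_off())"
```

```text
the job is handed in; nothing more can be done
None
```

The dye jar is open, its orange cap is standing on its open end in the aluminium tray, and the job is handed in at about 16.5 s on the robot's clock (limit 69 s).

- **Squeeze and turn:** I gripped the tabs at 28 N and turned the cap anticlockwise with them held in. At about 34° the turning moment rose past seal friction and held. One more degree took it from about 0.27 to 0.36 N m, so I took that as the stop and eased off 1.5°.
- **Lift:** I lifted in small steps. Once the cap was free, the vertical force read only about its own weight (0.6–0.9 N). I raised it 140 mm in all before going sideways.
- **Set-down:** The cap touched the tray floor with just under 10 N at most, and I eased that to 5 N before opening the fingers slowly.

**Last checks:** The final pictures show the cap upright in the tray with its tabs sprung out, the jar's neck bare and all three bottles standing where they were. The gripper was clear, with no contact force. The pictures could not confirm the stop, so that rests on the force readings alone.

**Disagreements:**
- **Cap position:** the first camera estimates differed by up to about 5 mm. I corrected this from a close wrist view before gripping.
- **Downward push:** closing the fingers pushed the cap down with about 11 N, and 6–7 N of that stayed on during the turn.
- **Sideways force:** up to 3 N showed early in the lift, and it disappeared after a half-millimetre shift.

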